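# Snap the cover of a motion detector shut

## Task

The round white cover of the ceiling motion detector in the black holding jig lies loose on its three snap clips. Press down on its rim with the fingertips at each of the three grey marks, one after the other, until all three clips have clicked and the cover sits fully home all round. Only press: do not grasp or lift the cover, keep off the lens dome in its middle, use no more than firm thumb pressure, and leave everything else on the bench where it is.

Things in the scene. Friction and masses are not known exactly. Their poses are not given: they have to be found in the camera images.
- jig: black round jig, 148 mm across, 14 mm high, screwed to the bench, holding the white detector base (116 mm across, wall 26.5 mm above the bench). Origin: centre of its underside on the bench; z up. The base's three spring catches lie 45 mm from the centre, along its +x and 120 degrees to either side. Stands left or right on the bench, turned differently each run
- cover: loose white cover, rigid disc 120 mm across, 6 mm thick with a short skirt, 0.1 kg, on the base's catches. Origin: centre of the disc's underside; z up; axes start parallel to the jig's. Underside at first about 37 mm above the bench, fully home 30 mm (resting on stops in the base). Tilts up to 7 degrees while only some clips are shut. Over 60 N cracks it
- mark1 (a point): centre of a grey press mark (10 mm across) on top of the cover's rim, above a snap clip: 45 mm from the cover's axis along its +x; at first about 43 mm above the bench (shifts by up to 1 mm), fully home 36 mm. 8 to 20 N straight down takes the clip over its catch about halfway down; it then snaps home by itself, stops hard and stays
- mark2 (a point): the same, above the second clip, 120 degrees from mark1, counterclockwise seen from above
- mark3 (a point): the same, above the third clip, 120 degrees from mark1, clockwise seen from above
- lens: milky lens dome in the middle of the cover, 44 mm across in a grey bezel of 51 mm, 15 mm higher than the rim; fragile, never press it. Its origin is the cover's origin
- finished: a second motion detector of the same make, already shut, standing on the bench without a jig on the other side, 120 mm across and 26 mm high at the rim; fixed, nothing to do there. Origin: centre of its underside
- screwdriver_yellow: yellow precision screwdriver lying on the bench, 145 mm long; bystander
- screw_terminal: green screw terminal block, 12 x 34 x 11 mm; bystander
- cap_black: black capacitor standing upright, 16 mm across, 25 mm high; bystander
- flux_bottle: small white bottle with a red cap, 42 mm across, 93 mm high; bystander

How it is judged:
By the outcome, as a careful person would: the job done as asked, in the order asked, and still so for the second after the job is handed in, with the robot touching nothing.
It also fails if it takes over 48 s, if anything falls off the work surface, if the arm or the gripper's body presses on something with over 40 N, if the wrist force passes 120 N, or if a joint passes its speed limit or range.

## Robot

A 6-joint arm with a two-finger parallel gripper is mounted at the origin on a cart in front of the work surface, level with it; the furniture and walls round the work are solid. World frame = base frame: x ahead of the robot, y to its left, z up, the work surface at z = 0. Lengths are in m, angles in rad, forces in N, time in s.
With the tool pointing down it reaches from about 0.25 to 0.775 m from the base axis. Payload 4 kg.
Tool frame: the origin (TCP) lies midway between the tips of the shut fingers; the grasp point (between the pads) lies 19 mm behind it (robot.tcp_to_grasp is the distance from the TCP to the grasp point, in m); z points along the fingers, y is the line along which they close (so a half turn about z gives the same grasp; the last joint's range is limited). The gripper opens to 94 mm and grips with 3 to 60 N. Pads are 16 mm wide; open, the fingers measure 119 mm over their backs; the gripper's body (75 mm by 177 mm) begins 78 mm behind the grasp point.
Start: joints at [1.183, 0.087, 1.371, -0, 1.684, -0.103], TCP at [0.155, 0.528, 0.17] pointing down, gripper open.
Joint ranges: [-3.1, 3.1], [-0.76, 2.03], [0.27, 2.55], [-1.08, 4.22], [0.17, 2.65], [-2.57, 2.57]. Speed limits (rad/s): [2.79, 2.79, 3.14, 3.14, 3.14, 3.14].

## Interface

Orientations are given as [roll, pitch, yaw] about the fixed x, y, z axes, in that order (R = Rz(yaw) Ry(pitch) Rx(roll)).
In Python, from bench import robot, viewer gives the robot as it stands. The module is installed in compiled form; this text tells all that it offers.
- The arm moves only by the shell command python3 -m handwheel 'ROWS' [OPENING]. ROWS is JSON, a list of rows, each a list of 6 numbers: the shift along the tool's x, y, z in units of 0.2 m (1.0 is 0.2 m), then the turn, a rotation vector about the tool's x, y, z in units of 30 degrees (1.0 is 30 degrees). In form: [[x, y, z, wx, wy, wz], ...]. A call has 1 to 10 rows; each row is the pose to reach, as a shift and turn from the pose commanded when the call began, along the tool's axes at that moment; what a row does not reach only later rows make up. A row lasts 1/12 s, in which the tool goes at most 41.7 mm and 7.16 degrees, less where a joint would pass 70% of its speed; a pose out of reach is approached as far as the arm can. A call with a number of a shift or a turn outside -1 to 1 is refused whole. A call with a gripper value outside its range is refused whole. OPENING is the gripper's target within -1 to 1 (shut at 1, half-way at 0, fully open at -1), set as the call begins (- or left out, the last holds). The fingers move at their own pace and stop on an object; the grip force is fixed at half the most. Time passes only in rows, so rows that repeat a pose let the fingers close. It gives the time, the measured TCP pose, the force, the opening and the grip force at its end, in the units of the state.
- robot.get_obs(): the state, without advancing time (a new reading comes with each control period).
- viewer.snapshot(name): name is "side" or "top" or "wrist"; returns the picture (480x640x3 uint8, red, green, blue); there is no depth.
- viewer.calibration(name): a dict with "fx", "fy", "cx", "cy" (pixels), "k1" (the pictures are not rectified: a ray, as slopes to the right and down, at radius r is drawn at 1 + k1 r^2 times it, then the intrinsics apply), "R" (3x3) and "t" (3): a world point X has camera coordinates R X + t. Camera axes: x right, y down, z forward; pixel columns grow to the right and rows downward; lengths in m; the calibration is good to about 2 mm. A picture is of the moment at which its call begins: read the wrist's pose just before it. calibration takes no time and is no camera call; for the wrist camera it gives the pose at the moment of the call.
- robot.close_job(): hands the job in; it is judged then, once.
The state is a dict: "time": time; "joint_positions": joint angles; "qvel": joint speeds; "joint_torque": joint torques, N m; "tool_pos": TCP position; "ee_rot": TCP orientation; "wrist_force": force on the tool from outside, world axes, zero at the start; "wrist_torque": the same for the moment, N m; "width": finger opening in m; "finger_force": force on a finger pad.
Only numpy, scipy, OpenCV 4.12 (cv2) and the standard library are available. Lean on these libraries where they do the work, as an engineer would, in place of code of your own. Each camera call takes 0.05 s, during which the arm holds its last target. There are 200 camera calls.

## Working session

There is one attempt and no reset: what is moved stays moved. The work goes in short steps, Python scripts to look and compute and a shell command to move; the robot and the scene stay as the last step left them, time stands still between calls to the robot, and variables do not carry over. Pictures are saved under pics/ and viewed, at most 10 in all, crops included, and the job is handed in when it is done.

```bash
mkdir -p pics
python3 - <<'E'
from bench import robot, viewer
import cv2
o=robot.get_obs();print(o['time'],o['tool_pos'],o['ee_rot'],o['width'])
for n in("top","side"):
    c=viewer.calibration(n);print(n,c)
    cv2.imwrite(f"pics/{n}0.png",viewer.snapshot(n)[:,:,::-1])
E
```

```text
0.0 [0.15429434 0.52728439 0.16874343] [-3.13948247e+00 -2.34399392e-04  2.85681140e+00] 0.09417046827301939
top {'fx': 587.1183587526352, 'fy': 587.1183587526352, 'cx': 319.9912951422718, 'cy': 240.47159233510118, 'k1': -0.06562247213577735, 'R': array([[ 0.00204596, -0.99995896,  0.00882616],
       [-0.99914311, -0.00240899, -0.0413188 ],
       [ 0.04133837, -0.00873406, -0.99910703]]), 't': array([-0.01097802,  0.54759786,  1.00248123])}
side {'fx': 622.4923061684565, 'fy': 622.4923061684565, 'cx': 318.86142638635675, 'cy': 243.5794772759024, 'k1': -0.11459746418486261, 'R': array([[ 0.95372574, -0.30054946, -0.00878841],
       [-0.12940767, -0.38391208, -0.91425662],
       [ 0.27140536,  0.87308736, -0.40504024]]), 't': array([-0.55890067,  0.12571061,  0.899206  ])}
```

View pics/top0.png

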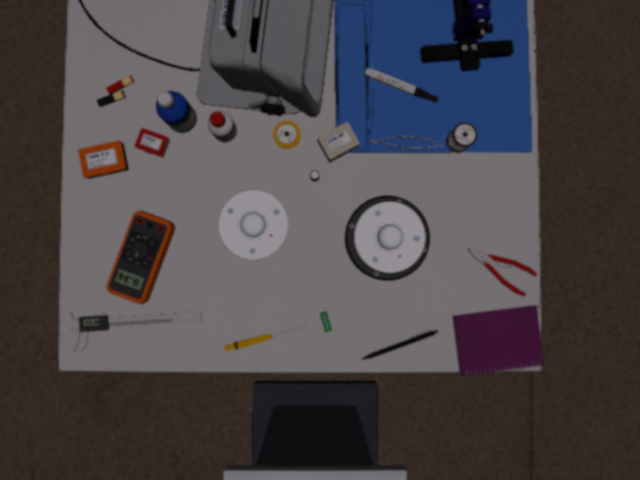

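View pics/side0.png

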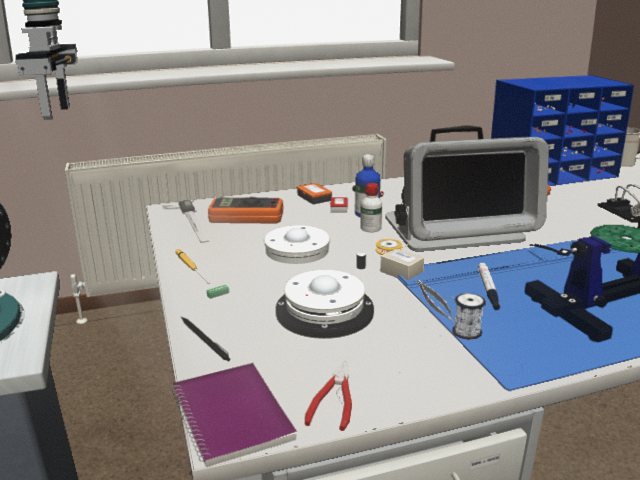

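Run:
```python
import cv2,numpy as np
a=cv2.imread("pics/top0.png")[190:285,340:440];b=cv2.imread("pics/side0.png")[262:337,270:380]
a=cv2.convertScaleAbs(cv2.resize(a,(400,380),interpolation=2),alpha=1.4);b=cv2.resize(b,(400,273),interpolation=2)
a=cv2.resize(a,(400,380));im=np.zeros((380,800,3),np.uint8);im[:,:400]=a;im[:273,400:]=b
cv2.imwrite("pics/crop0.png",im)
```

```text
(no output)
```

View pics/crop0.png

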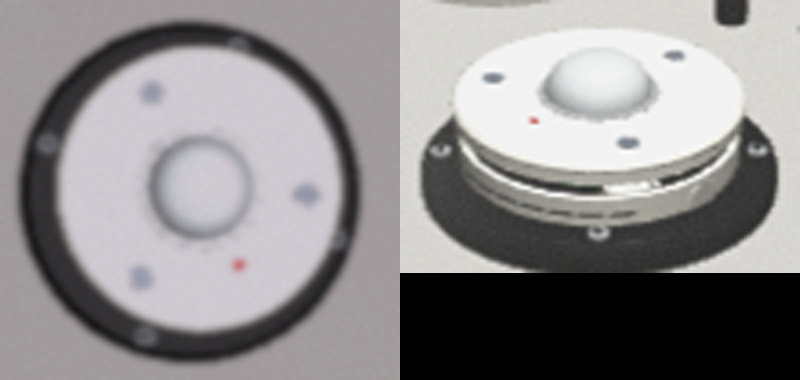

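```bash
cat > h.py <<'E'
import numpy as np,cv2
from scipy.optimize import least_squares
def proj(c,X):
    p=c['R']@X+c['t'];s=p[:2]/p[2];s=s*(1+c['k1']*(s@s));return np.array([c['fx']*s[0]+c['cx'],c['fy']*s[1]+c['cy']])
def tri(obs,z=None):
    f=lambda X:np.concatenate([proj(c,X)-uv for c,uv in obs])
    r=least_squares(f,[.5,0,.04]);return r.x,np.abs(r.fun).max()
def onz(c,uv,z):
    return least_squares(lambda q:proj(c,np.array([*q,z]))-uv,[.5,0]).x
E
python3 - <<'E'
from h import *
from bench import viewer
T=viewer.calibration("top");S=viewer.calibration("side")
for n,a,b in(("A",(151,93),(675,56)),("B",(306,194),(628,143)),("C",(141,278),(493,78))):
    uv=np.array(a)/4+[340-.375,190-.375];us=(np.array(b)-[400,0])/3.636+[269.6,261.6]
    print(n,tri([(T,uv),(S,us)]),onz(T,uv,.043),onz(S,us,.043))
print(viewer.calibration("wrist"))
E
```

```text
A (array([ 0.59416088, -0.10618642,  0.04199552]), np.float64(0.6847662314771128)) [ 0.59291595 -0.10573148] [ 0.59451215 -0.10810708]
B (array([ 0.55167124, -0.17126271,  0.04224744]), np.float64(0.5902483870505932)) [ 0.55064346 -0.17084546] [ 0.55198488 -0.17262286]
C (array([ 0.51626849, -0.10168878,  0.04228728]), np.float64(0.5759649570173906)) [ 0.51529701 -0.10137693] [ 0.51670558 -0.10315305]
{'fx': 423.351191696147, 'fy': 423.351191696147, 'cx': 310.2758392750577, 'cy': 248.05558527507964, 'k1': -0.0565207602648356, 'R': array([[ 0.28207729,  0.95938795, -0.00267462],
       [ 0.92685014, -0.27178855,  0.25899768],
       [ 0.24775233, -0.07553634, -0.96587424]]), 't': array([-0.5475548 , -0.02619313,  0.39128683])}
```

```bash
python3 -m handwheel '[[-0.75,-0.605,0,0,0,1],[-0.75,-0.605,0,0,0,1],[-0.75,-0.605,0,0,0,1],[-0.75,-0.605,0,0,0,1],[-0.75,-0.605,0,0,0,1],[-0.75,-0.605,0,0,0,1]]' 1
python3 -m handwheel '[[-0.95,-0.15,0,0,0,1],[-0.95,-0.15,0,0,0,1],[-0.95,-0.15,0,0,0,1],[-0.95,-0.15,0,0,0,1],[-0.95,-0.15,0,0,0,1],[-0.95,-0.15,0,0,0,1]]'
```

```text
time: 0.6
tool_pos: [0.2666, 0.366, 0.1696]
ee_rot: [-3.141, 0.002, 2.327]
wrist_force: [-0.3, 0.6, 0.8]
width: 0.0574
finger_force: 0.0
time: 1.1
tool_pos: [0.3759, 0.2086, 0.1693]
ee_rot: [-3.141, 0.002, 1.804]
wrist_force: [0.0, 0.3, -0.1]
width: 0.0175
finger_force: 0.0
```

```bash
cat > go.py <<'E'
import sys,numpy as np
from scipy.spatial.transform import Rotation as Ro
from bench import robot
def go(p,ydeg=None):
    o=robot.get_obs();R=Ro.from_euler('xyz',o['ee_rot']);P=np.array(o['tool_pos'])
    s=R.inv().apply(np.array(p)-P)/.2
    w=np.zeros(3)
    if ydeg is not None:
        a=np.radians(ydeg);y=np.array([np.cos(a),np.sin(a),0]);z=np.array([0,0,-1.])
        T=Ro.from_matrix(np.c_[np.cross(y,z),y,z]);w=np.degrees((R.inv()*T).as_rotvec())/30
    yd=R.apply([0,1,0]);print('t',round(o['time'],2),'pos',P.round(4),'ydeg',round(np.degrees(np.arctan2(yd[1],yd[0])),1),'q6',round(o['joint_positions'][5],2),'F',np.round(o['wrist_force'],1),'\nshift',s.round(3),'turn',w.round(3),'w',round(o['width'],4))
if __name__=="__main__":
    v=[float(x) for x in sys.argv[1:]];go(v[:3],v[3] if len(v)>3 else None)
E
python3 go.py .594 -.106 .12 -63
```

```text
t 1.1 pos [0.3759 0.2086 0.1693] ydeg 13.3 q6 0.14 F [ 0.   0.3 -0.1] 
shift [-1.782  0.698  0.249] turn [2.000e-03 3.000e-03 2.545e+00] w 0.0175
```

```bash
python3 -m handwheel '[[-0.9,0.35,0,0,0,1],[-0.9,0.35,0,0,0,1],[-0.9,0.35,0,0,0,1],[-0.9,0.35,0,0,0,1],[-0.9,0.35,0,0,0,1],[-0.9,0.35,0,0,0,1]]'
python3 -m handwheel '[[-0.55,0.68,0.1,0,0,1],[-0.55,0.68,0.1,0,0,1],[-0.55,0.68,0.1,0,0,1],[-0.55,0.68,0.1,0,0,1],[-0.55,0.68,0.1,0,0,1],[-0.55,0.68,0.1,0,0,1]]'
python3 go.py .594 -.106 .12 -63
python3 - <<'E'
from bench import viewer
from h import *
import pickle
c=viewer.calibration("wrist");im=viewer.snapshot("wrist")[:,:,::-1]
pickle.dump(c,open("w1.pkl","wb"));cv2.imwrite("pics/w1.png",im)
for p in[(.594,-.106,.042),(.5517,-.1713,.042),(.5163,-.1017,.042)]:print(proj(c,np.array(p)).round(1))
E
```

```text
time: 1.6
tool_pos: [0.4865, 0.0508, 0.1687]
ee_rot: [-3.141, 0.001, 1.282]
wrist_force: [-0.5, 0.2, -0.2]
width: 0.0002
finger_force: 0.0
time: 2.1
tool_pos: [0.5847, -0.0907, 0.1477]
ee_rot: [-3.138, 0.001, 0.762]
wrist_force: [-0.2, 0.1, -0.0]
width: 0.0005
finger_force: 0.0
t 2.1 pos [ 0.5847 -0.0907  0.1477] ydeg -46.3 q6 0.56 F [-0.2  0.1 -0. ] 
shift [-0.019  0.088  0.138] turn [-0.006  0.003  0.555] w 0.0005
[332.6 237.8]
[353.3 326.9]
[261.9 301.6]
```

View pics/w1.png

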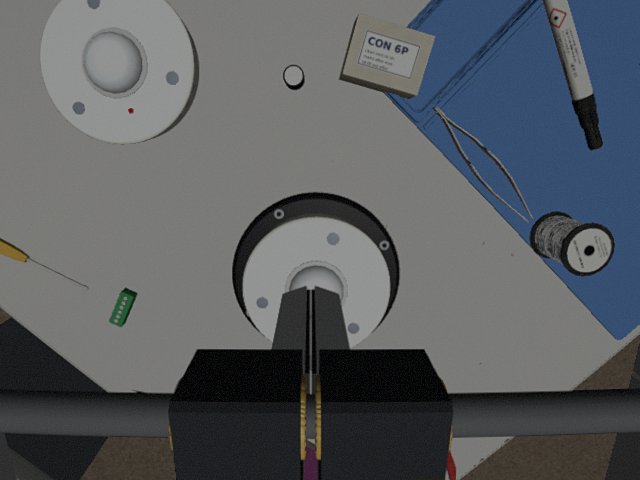

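```bash
python3 -m handwheel '[[-0.03,0.09,0.2,0,0,0.555],[-0.03,0.09,0.3,0,0,0.555],[-0.03,0.09,0.4,0,0,0.555],[-0.03,0.09,0.44,0,0,0.555],[-0.03,0.09,0.44,0,0,0.555]]'; python3 go.py .596 -.1053 .043 -63
```

```text
time: 2.57
tool_pos: [0.5902, -0.1048, 0.0598]
ee_rot: [-3.138, 0.003, 0.477]
wrist_force: [0.1, -0.4, 0.7]
width: 0.0004
finger_force: 0.0
t 2.57 pos [ 0.5902 -0.1048  0.0598] ydeg -62.7 q6 0.82 F [ 0.1 -0.4  0.7] 
shift [0.025 0.016 0.084] turn [-0.008  0.006  0.01 ] w 0.0004
```

```bash
python3 -m handwheel '[[0.025,0.016,0.03,0,0,0],[0.025,0.016,0.06,0,0,0],[0.025,0.016,0.075,0,0,0],[0.025,0.016,0.08,0,0,0],[0.025,0.016,0.085,0,0,0],[0.025,0.016,0.09,0,0,0],[0.025,0.016,0.09,0,0,0]]'; python3 go.py .596 -.1053 .038 -63
```

```text
time: 3.15
tool_pos: [0.5983, -0.1085, 0.044]
ee_rot: [3.142, -0.0, 0.472]
wrist_force: [-0.2, -0.2, -0.6]
width: 0.0003
finger_force: 0.0
t 3.15 pos [ 0.5983 -0.1085  0.044 ] ydeg -63.0 q6 0.83 F [-0.2 -0.2 -0.6] 
shift [-0.003 -0.019  0.03 ] turn [ 0.    -0.001  0.001] w 0.0003
```

```bash
python3 -m handwheel '[[0,-0.012,0,0,0,0],[0,-0.012,0.005,0,0,0],[0,-0.012,0.01,0,0,0],[0,-0.012,0.015,0,0,0],[0,-0.012,0.015,0,0,0]]'; python3 go.py .596 -.1053 .038 -63
```

```text
time: 3.57
tool_pos: [0.5969, -0.1062, 0.0405]
ee_rot: [-3.141, 0.0, 0.472]
wrist_force: [-0.5, -0.1, 0.1]
width: 0.0003
finger_force: 0.0
t 3.57 pos [ 0.5969 -0.1062  0.0405] ydeg -63.0 q6 0.83 F [-0.5 -0.1  0.1] 
shift [-0.002 -0.006  0.013] turn [-0.001  0.001  0.001] w 0.0003
```

```bash
for i in 1 ; do python3 -m handwheel '[[0,0,0.005,0,0,0],[0,0,0.01,0,0,0],[0,0,0.01,0,0,0]]'; done
```

```text
time: 3.82
tool_pos: [0.597, -0.1062, 0.0385]
ee_rot: [-3.141, 0.0, 0.472]
wrist_force: [0.0, -1.0, 1.3]
width: 0.0001
finger_force: 0.0
```

```bash
python3 -m handwheel '[[0,0,0.005,0,0,0],[0,0,0.005,0,0,0]]'
```

```text
time: 3.98
tool_pos: [0.597, -0.1062, 0.0376]
ee_rot: [-3.141, 0.0, 0.472]
wrist_force: [-0.5, -0.6, 0.6]
width: 0.0001
finger_force: 0.0
```

Run:
```python
from bench import viewer
import cv2
im=viewer.snapshot("side")[:,:,::-1];cv2.imwrite("pics/s2.png",cv2.resize(im[230:345,265:400],(800,681)[:2],interpolation=2)[:600])
```

```text
(no output)
```

View pics/s2.png

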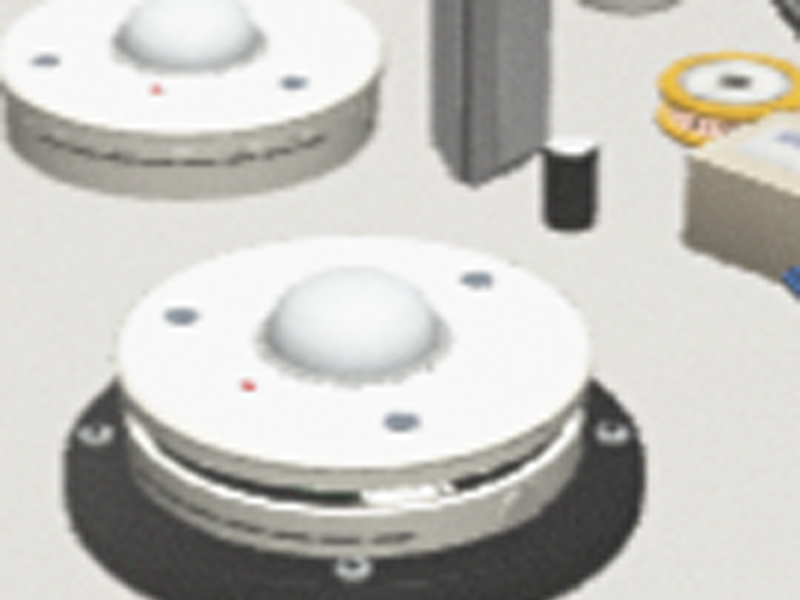

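Run:
```python
from bench import viewer,robot
from h import *
import pickle
from scipy.spatial.transform import Rotation as Ro
o=robot.get_obs();S=viewer.calibration("side")
R=Ro.from_euler('xyz',o['ee_rot']);P=np.array(o['tool_pos']);print(P,o['joint_positions'])
for d in([0,0,0],[.008,.0125,0],[.008,-.0125,0],[-.008,.0125,0],[-.008,-.0125,0]):
    print(d,((proj(S,P+R.apply(d))-[265,230])*5.926).round(0))
c=pickle.load(open("w1.pkl","rb"));print(proj(c,np.array([.5847,-.0907,.1477])))
print(-c['R'].T@c['t'])
C=viewer.calibration("wrist");print(proj(C,P),-C['R'].T@C['t'],[proj(C,np.array(p)).round() for p in[(.594,-.106,.042),(.5517,-.1713,.042),(.5163,-.1017,.042)]])
```

```text
[ 0.59709676 -0.10620816  0.03776591] [-2.69566164e-01  2.70996689e-01  1.42270231e+00  1.10067388e-04
  1.44804983e+00  8.29414275e-01]
[0, 0, 0] [482. 292.]
[0.008, 0.0125, 0] [539. 297.]
[0.008, -0.0125, 0] [468. 267.]
[-0.008, 0.0125, 0] [497. 318.]
[-0.008, -0.0125, 0] [426. 287.]
[309.58773156 277.71495949]
[ 0.63899633 -0.04025352  0.36197018]
[308.86288155 278.03248358] [ 0.66329224 -0.07319144  0.25212162] [array([306., 285.]), array([374., 396.]), array([238., 396.])]
```

Run:
```python
from bench import viewer,robot
from h import *
import pickle
from scipy.spatial.transform import Rotation as Ro
S=viewer.calibration("side");c=pickle.load(open("w1.pkl","rb"))
P=np.array(robot.get_obs()['tool_pos']);R=Ro.from_euler('xyz',robot.get_obs()['ee_rot'])
R1=Ro.from_euler('xyz',[-3.138,.001,.762]);P1=np.array([.5847,-.0907,.1477])
for k in(0,.01,.015,.02,.025):
    print(k,'side',((proj(S,P+R.apply([-.008,.0125,-k]))-[265,230])*5.926).round(),((proj(S,P+R.apply([-.008,0,-k]))-[265,230])*5.926).round(),'wrist',[proj(c,P1+R1.apply([x,0,-k])).round() for x in(-.008,0,.008)])
im=viewer.snapshot("wrist")[:,:,::-1];cv2.imwrite("pics/w2.png",cv2.resize(im[210:400,190:430],(800,600)[:2] and (720,570),interpolation=2))
```

```text
0 side [497. 318.] [461. 302.] wrist [array([310., 292.]), array([310., 278.]), array([310., 263.])]
0.01 side [497. 283.] [461. 267.] wrist [array([310., 299.]), array([310., 284.]), array([310., 269.])]
0.015 side [497. 265.] [461. 250.] wrist [array([310., 302.]), array([310., 288.]), array([310., 272.])]
0.02 side [497. 248.] [461. 232.] wrist [array([310., 306.]), array([310., 291.]), array([310., 276.])]
0.025 side [498. 230.] [462. 215.] wrist [array([310., 310.]), array([310., 295.]), array([310., 279.])]
```

View pics/w2.png

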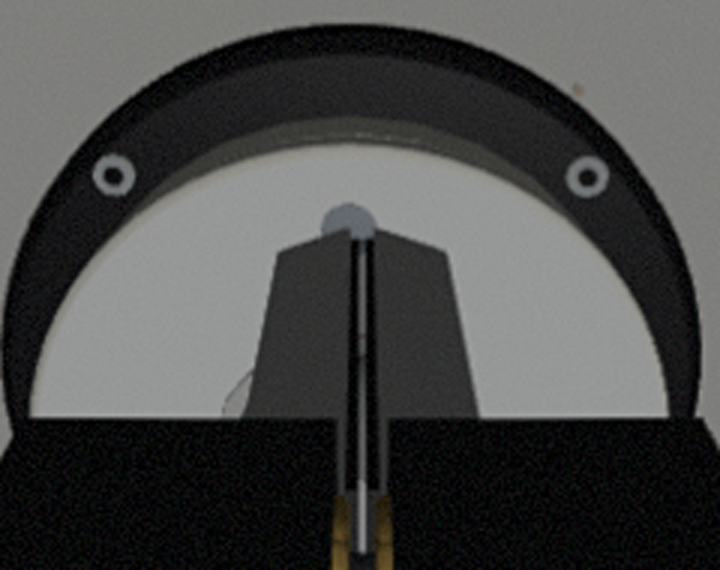

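```bash
python3 -m handwheel '[[0,0,0.015,0,0,0],[0,0,0.03,0,0,0],[0,0,0.045,0,0,0],[0,0,0.06,0,0,0],[0,0,0.07,0,0,0],[0,0,0.08,0,0,0],[0,0,0.09,0,0,0],[0,0,0.1,0,0,0]]'
python3 - <<'E'
from bench import viewer
from h import *
S=viewer.snapshot("side")[230:345,285:400,::-1];C=viewer.calibration("wrist");W=viewer.snapshot("wrist")[210:325,250:365,::-1]
cv2.imwrite("pics/x3.png",cv2.resize(np.hstack([S,W]),(800,400),interpolation=2))
print([proj(C,np.array(p)).round(1) for p in[(.594,-.106,.042)]])
E
```

```text
time: 4.75
tool_pos: [0.5972, -0.1062, 0.0177]
ee_rot: [-3.142, -0.0, 0.472]
wrist_force: [-0.3, 0.3, -0.0]
width: 0.0009
finger_force: 0.0
[array([305.7, 299.9])]
```

View pics/x3.png

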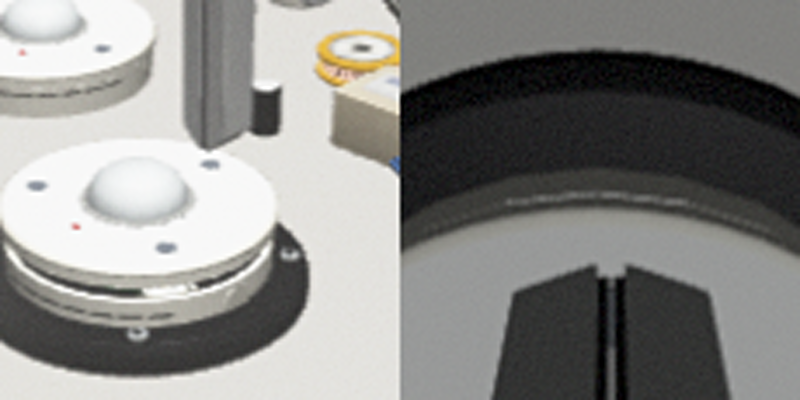

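Run:
```python
from bench import viewer,robot
from h import *
from scipy.spatial.transform import Rotation as Ro
S=viewer.calibration("side");C=viewer.calibration("wrist");o=robot.get_obs()
P=np.array(o['tool_pos']);R=Ro.from_euler('xyz',o['ee_rot'])
ps=np.array([207,150])/3.478+[285,230];pw=np.array([212,268])/3.478+[250,210]
for w in(.008,.006,.004):
    f=lambda d:np.r_[proj(S,P+R.apply(d+[-w,0,0]))-ps,proj(C,P+R.apply(d+[w,0,0]))-pw]
    r=least_squares(f,[0,0,0]);print(w,r.x.round(4),r.fun.round(1),'tip',(P+R.apply(r.x)).round(4))
```

```text
0.008 [-0.0002  0.0012 -0.0348] [-1.3 -0.3  0.3 -0.3] tip [ 0.5973 -0.1073  0.0522]
0.006 [ 0.001  0.001 -0.033] [ 0.1  0.  -0.   0. ] tip [ 0.5983 -0.1066  0.0504]
0.004 [ 0.0022  0.0009 -0.0312] [ 1.4  0.4 -0.3  0.3] tip [ 0.5993 -0.1059  0.0486]
```

```bash
python3 -m handwheel '[[-0.005,0,0.01,0,0,0],[-0.005,0,0.02,0,0,0],[-0.005,0,0.025,0,0,0],[-0.005,0,0.025,0,0,0]]'|head -4
python3 -m handwheel '[[0,0,0.005,0,0,0],[0,0,0.005,0,0,0]]'|head -4
python3 -m handwheel '[[0,0,0.005,0,0,0],[0,0,0.005,0,0,0]]'|head -4
python3 -m handwheel '[[0,0,0.005,0,0,0],[0,0,0.005,0,0,0]]'|head -4
```

```text
time: 5.18
tool_pos: [0.596, -0.1066, 0.0125]
ee_rot: [-3.141, 0.0, 0.472]
wrist_force: [-0.9, -0.6, -0.4]
time: 5.35
tool_pos: [0.5962, -0.1067, 0.0118]
ee_rot: [-3.141, 0.0, 0.472]
wrist_force: [-0.3, 0.6, -0.0]
time: 5.52
tool_pos: [0.5962, -0.1067, 0.0107]
ee_rot: [-3.141, 0.0, 0.472]
wrist_force: [-0.3, 0.1, 0.1]
time: 5.68
tool_pos: [0.5962, -0.1067, 0.0097]
ee_rot: [-3.141, 0.0, 0.472]
wrist_force: [-0.3, -0.2, -0.4]
```

```bash
python3 -m handwheel '[[0,0,0.005,0,0,0],[0,0,0.005,0,0,0]]'|grep -E "pos|wrist_f"
python3 -m handwheel '[[0,0,0.005,0,0,0],[0,0,0.005,0,0,0]]'|grep -E "pos|wrist_f"
```

```text
tool_pos: [0.5961, -0.1066, 0.0086]
wrist_force: [0.8, 0.1, 0.1]
tool_pos: [0.5961, -0.1067, 0.0076]
wrist_force: [-0.8, 0.6, 0.1]
```

```bash
python3 -m handwheel '[[0,0,0.005,0,0,0],[0,0,0.005,0,0,0]]'|grep -E "pos|wrist_f"
python3 -m handwheel '[[0,0,0.005,0,0,0],[0,0,0.005,0,0,0]]'|grep -E "pos|wrist_f"
```

```text
tool_pos: [0.5963, -0.1067, 0.0068]
wrist_force: [-0.3, -1.1, 0.4]
tool_pos: [0.5964, -0.1068, 0.0063]
wrist_force: [-0.5, -0.7, 1.8]
```

```bash
python3 -m handwheel '[[0,0,0.005,0,0,0],[0,0,0.005,0,0,0]]'|grep -E "pos|wrist_f"
python3 -m handwheel '[[0,0,0.005,0,0,0],[0,0,0.005,0,0,0]]'|grep -E "pos|wrist_f"
```

```text
tool_pos: [0.5966, -0.1068, 0.0056]
wrist_force: [0.7, 0.1, 3.9]
tool_pos: [0.5969, -0.1067, 0.004]
wrist_force: [1.0, -0.0, 2.4]
```

```bash
python3 -m handwheel '[[0,0,0.005,0,0,0],[0,0,0.005,0,0,0]]'|grep -E "pos|wrist_f"
python3 -m handwheel '[[0,0,0.005,0,0,0],[0,0,0.005,0,0,0]]'|grep -E "pos|wrist_f"
```

```text
tool_pos: [0.5955, -0.1065, 0.0018]
wrist_force: [-0.3, 1.0, 0.0]
tool_pos: [0.5957, -0.1066, 0.0011]
wrist_force: [-0.7, 0.0, 0.2]
```

```bash
python3 -m handwheel '[[0,0,0.005,0,0,0],[0,0,0.005,0,0,0]]'|grep -E "pos|wrist_f"
python3 -m handwheel '[[0,0,0.004,0,0,0],[0,0,0.004,0,0,0]]'|grep -E "pos|wrist_f"
```

```text
tool_pos: [0.596, -0.1066, 0.0009]
wrist_force: [-0.5, -0.2, 2.0]
tool_pos: [0.5962, -0.1067, 0.0007]
wrist_force: [-2.7, 0.8, 4.5]
```

```bash
python3 -m handwheel '[[0,0,0.005,0,0,0],[0,0,0.01,0,0,0],[0,0,0.015,0,0,0],[0,0,0.015,0,0,0]]'|grep -E "pos|wrist_f"
```

```text
tool_pos: [0.5969, -0.1069, 0.0001]
wrist_force: [-4.6, 1.3, 12.2]
```

```bash
python3 -m handwheel '[[0,0,-0.05,0,0,0],[0,0,-0.15,0,0,0],[0,0,-0.22,0,0,0],[0,0,-0.22,0,0,0]]'|grep -E "pos|wrist_f"; python3 go.py .515 -.101 .045 -123
```

```text
tool_pos: [0.5989, -0.1074, 0.0447]
wrist_force: [-0.5, -0.8, -0.0]
t 8.02 pos [ 0.5989 -0.1074  0.0447] ydeg -63.0 q6 0.83 F [-0.5 -0.8 -0. ] 
shift [-0.359 -0.219 -0.004] turn [ 0.003 -0.014  2.001] w 0.0006
```

```bash
python3 -m handwheel '[[-0.18,-0.11,0,0,0,1],[-0.36,-0.22,0,0,0,1],[-0.36,-0.22,0,0,0,1],[-0.36,-0.22,0,0,0,1],[-0.36,-0.22,0,0,0,1],[-0.36,-0.22,0,0,0,1]]'|grep -E "pos|wrist_f"; python3 -m handwheel '[[0,0,0,0,0,1],[0,0,0,0,0,1],[0,0,0,0,0,1],[0,0,0,0,0,1],[0,0,0,0,0,1]]'|grep -E "pos|wrist_f"; python3 go.py .515 -.101 .013 -123
```

```text
tool_pos: [0.5119, -0.1002, 0.0404]
wrist_force: [-0.5, 0.1, 0.7]
tool_pos: [0.5127, -0.1003, 0.0408]
wrist_force: [0.8, -0.1, -0.1]
t 8.93 pos [ 0.5127 -0.1003  0.0408] ydeg -123.0 q6 1.84 F [ 0.8 -0.1 -0.1] 
shift [ 0.012 -0.003  0.139] turn [-0.  0.  0.] w 0.0005
```

```bash
python3 -m handwheel '[[0.01,0,0.03,0,0,0],[0.01,0,0.06,0,0,0],[0.01,0,0.09,0,0,0],[0.01,0,0.11,0,0,0],[0.01,0,0.13,0,0,0],[0.01,0,0.14,0,0,0],[0.01,0,0.145,0,0,0],[0.01,0,0.145,0,0,0]]'|grep -E "pos|wrist_f"; python3 -m handwheel '[[0,0,0.005,0,0,0],[0,0,0.01,0,0,0],[0,0,0.01,0,0,0]]'|grep -E "pos|wrist_f"
```

```text
tool_pos: [0.5137, -0.1013, 0.0118]
wrist_force: [0.2, 0.4, -0.8]
tool_pos: [0.5139, -0.1013, 0.0101]
wrist_force: [-0.2, 0.3, -0.1]
```

```bash
python3 -m handwheel '[[0,0,0.005,0,0,0],[0,0,0.01,0,0,0],[0,0,0.01,0,0,0]]'|grep -E "pos|wrist_f"
python3 -m handwheel '[[0,0,0.005,0,0,0],[0,0,0.01,0,0,0],[0,0,0.01,0,0,0]]'|grep -E "pos|wrist_f"
```

```text
tool_pos: [0.5139, -0.1013, 0.008]
wrist_force: [0.1, 0.1, 1.4]
tool_pos: [0.5139, -0.1014, 0.0067]
wrist_force: [-2.1, 0.6, 4.8]
```

```bash
python3 -m handwheel '[[0,0,0.005,0,0,0],[0,0,0.01,0,0,0],[0,0,0.01,0,0,0]]'|grep -E "pos|wrist_f"
python3 -m handwheel '[[0,0,0.005,0,0,0],[0,0,0.01,0,0,0],[0,0,0.01,0,0,0]]'|grep -E "pos|wrist_f"
```

```text
tool_pos: [0.5135, -0.1011, 0.0039]
wrist_force: [-0.3, 0.2, 1.5]
tool_pos: [0.5138, -0.1012, 0.0014]
wrist_force: [-0.7, 0.8, 1.3]
```

```bash
python3 -m handwheel '[[0,0,0.005,0,0,0],[0,0,0.01,0,0,0],[0,0,0.01,0,0,0]]'|grep -E "pos|wrist_f"
python3 -m handwheel '[[0,0,0.005,0,0,0],[0,0,0.01,0,0,0],[0,0,0.01,0,0,0]]'|grep -E "pos|wrist_f"
```

```text
tool_pos: [0.5139, -0.1013, 0.0009]
wrist_force: [-2.0, 0.4, 5.3]
tool_pos: [0.514, -0.1014, 0.0005]
wrist_force: [-5.5, 1.0, 11.9]
```

```bash
python3 -m handwheel '[[0,0,-0.05,0,0,0],[0,0,-0.15,0,0,0],[0,0,-0.23,0,0,0],[0,0,-0.23,0,0,0]]'|grep -E "pos|wrist_f"
for i in 1; do python3 -m handwheel '[[0,0,0,0,0,-1],[0,0,0,0,0,-1],[0,0,0,0,0,-1],[0,0,0,0,0,-1],[0,0,0,0,0,-1]]'; python3 -m handwheel '[[0,0,0,0,0,-1],[0,0,0,0,0,-1],[0,0,0,0,0,-1],[0,0,0,0,0,-1],[0,0,0,0,0,-1]]'; python3 -m handwheel '[[0,0,0,0,0,-1],[0,0,0,0,0,-1],[0,0,0,0,0,-1],[0,0,0,0,0,-1],[0,0,0,0,0,-1]]'; done >/dev/null; python3 go.py .5516 -.1728 .045 -3
```

```text
tool_pos: [0.5167, -0.1022, 0.0478]
wrist_force: [0.1, 0.5, 1.4]
t 12.93 pos [ 0.5136 -0.1013  0.0435] ydeg -33.0 q6 0.27 F [-0.9 -0.5  0.5] 
shift [-0.197  0.354 -0.008] turn [-0.001 -0.    -1.   ] w 0.0004
```

```bash
python3 -m handwheel '[[-0.1,0.18,0,0,0,-1],[-0.2,0.355,0,0,0,-1],[-0.2,0.355,0,0,0,-1],[-0.2,0.355,0,0,0,-1],[-0.2,0.355,0,0,0,-1],[-0.2,0.355,0,0,0,-1]]'|grep -E "pos|wrist_f"; python3 go.py .5516 -.1728 .012 -3
```

```text
tool_pos: [0.5514, -0.1735, 0.0436]
wrist_force: [-0.5, -0.1, -0.7]
t 13.43 pos [ 0.5514 -0.1735  0.0436] ydeg -3.3 q6 -0.35 F [-0.5 -0.1 -0.7] 
shift [0.004 0.001 0.158] turn [-0.001 -0.001 -0.009] w 0.0007
```

```bash
python3 -m handwheel '[[0,0,0.03,0,0,0],[0,0,0.06,0,0,0],[0,0,0.09,0,0,0],[0,0,0.12,0,0,0],[0,0,0.14,0,0,0],[0,0,0.155,0,0,0],[0,0,0.16,0,0,0],[0,0,0.16,0,0,0]]'|grep -E "pos|wrist_f"; python3 -m handwheel '[[0,0,0.005,0,0,0],[0,0,0.01,0,0,0],[0,0,0.01,0,0,0]]'|grep -E "pos|wrist_f"
```

```text
tool_pos: [0.5514, -0.1734, 0.0117]
wrist_force: [0.8, 0.1, -0.8]
tool_pos: [0.5517, -0.1736, 0.0102]
wrist_force: [0.7, -0.5, 0.5]
```

```bash
python3 -m handwheel '[[0,0,0.005,0,0,0],[0,0,0.01,0,0,0],[0,0,0.01,0,0,0]]'|grep -E "pos|wrist_f"
python3 -m handwheel '[[0,0,0.005,0,0,0],[0,0,0.01,0,0,0],[0,0,0.01,0,0,0]]'|grep -E "pos|wrist_f"
```

```text
tool_pos: [0.5518, -0.1736, 0.0081]
wrist_force: [-0.3, 0.9, -0.4]
tool_pos: [0.5521, -0.1737, 0.0069]
wrist_force: [-0.2, 1.2, 4.6]
```

```bash
python3 -m handwheel '[[0,0,0.005,0,0,0],[0,0,0.01,0,0,0],[0,0,0.01,0,0,0]]'|grep -E "pos|wrist_f"
python3 -m handwheel '[[0,0,0.005,0,0,0],[0,0,0.01,0,0,0],[0,0,0.01,0,0,0]]'|grep -E "pos|wrist_f"
```

```text
tool_pos: [0.552, -0.174, 0.0042]
wrist_force: [0.1, -0.6, 1.5]
tool_pos: [0.551, -0.173, 0.001]
wrist_force: [0.6, -0.1, 0.5]
```

```bash
python3 -m handwheel '[[0,0,0.005,0,0,0],[0,0,0.01,0,0,0],[0,0,0.01,0,0,0]]'|grep -E "pos|wrist_f"
python3 -m handwheel '[[0,0,0.005,0,0,0],[0,0,0.01,0,0,0],[0,0,0.01,0,0,0]]'|grep -E "pos|wrist_f"
```

```text
tool_pos: [0.5512, -0.1731, 0.0006]
wrist_force: [-2.6, 1.2, 3.5]
tool_pos: [0.5513, -0.1732, 0.0003]
wrist_force: [-5.3, 2.5, 11.4]
```

Hard stop felt at the third mark; lift well clear and look.

```bash
python3 -m handwheel '[[0,0,-0.1,0,0,0],[0,0,-0.3,0,0,0],[0,0,-0.5,0,0,0],[0,0,-0.7,0,0,0],[0,0,-0.7,0,0,0],[0,0,-0.7,0,0,0]]'|grep -E "pos|wrist_f"
python3 - <<'E'
from bench import viewer
from h import *
S=viewer.snapshot("side")[255:345,265:385,::-1];T=viewer.snapshot("top")[190:280,330:450,::-1]
cv2.imwrite("pics/f.png",cv2.resize(np.hstack([S,T]),(800,300),interpolation=2))
E
```

```text
tool_pos: [0.5536, -0.1742, 0.1416]
wrist_force: [0.5, 0.2, -0.5]
```

View pics/f.png

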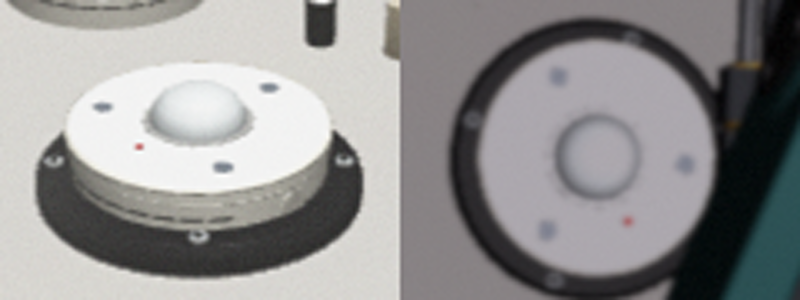

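The gap is shut all round the near side; I'll check the mark heights by triangulating before handing in.

Run:
```python
from h import *
from bench import viewer
T=viewer.calibration("top");S=viewer.calibration("side");g=3.3333
for n,b,a in(("A",(269,87),(558,77)),("B",(223,167),(684,164)),("C",(103,106),(547,230))):
    uv=(np.array(a)-[400,0])/g+[329.6,189.6];us=np.array(b)/g+[264.6,254.6]
    print(n,tri([(T,uv),(S,us)]))
```

```text
A (array([ 0.59467513, -0.10613273,  0.03557167]), np.float64(0.4736932261574225))
B (array([ 0.55083426, -0.1701483 ,  0.03566668]), np.float64(0.5927781395433271))
C (array([ 0.51708938, -0.10033959,  0.03580879]), np.float64(0.49960811251798987))
```

All three marks are at 36 mm: fully home.

```bash
python3 -c "
from bench import robot
print(robot.close_job())"
```

```text
the job is handed in; nothing more can be done
None
```

The cover is snapped shut: I pressed marks 1, 2 and 3 in order with at most about 12 N in the force readings, and afterwards all three marks measured about 35.6–35.8 mm above the bench (36 mm is fully home); the job is handed in with the arm clear, at about 16 s.

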